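Cap a sample vial in the vial block and keep the snap cap pressed home

TASK

Stand the wide open amber sample vial in the free hole of the aluminium vial block and let go of it; then set the wide snap cap on its mouth and press it straight down with the gripper until it clicks over the bead, and keep on pressing past the click until it is fully home. Finish like that, with the gripper still pushing the cap firmly down (some 10 N, not just a light touch): do not lift off. Leave the other vials, the small cap and everything else on the bench where they are.

Things in the scene. Friction and masses are not known exactly. Their poses are not given: they have to be found in the camera images.
- vial_mid (a point): Centre, half-way up, of the wide open vial to be capped: empty amber glass, upright on the bench, 76 mm tall, about 60 g; straight body 40 mm across up to 53 mm, heel rounded in to 34 mm over the lowest 3 mm, then a shoulder to a neck with a bead (36 mm across, 67 to 70 mm up) and a tapered mouth. The point is 38 mm above its underside; z is its axis, upwards. Grip it by the straight body.
- vial_mouth (a point): Centre of the mouth (top rim, 76 mm above the underside) of that same vial; the rim is 25 mm across and tapers outwards to 32 mm within 4 mm below it, so a cap set down up to about 2 mm off centre still finds its way.
- cap_mid (a point): Centre, half-way up, of the wide snap cap: white ribbed plastic, 44 mm across, 17 mm tall, about 14 g, lying skirt down on the bench, its closed flat top upwards. The point is 8.5 mm above its lower edge; z is its axis, upwards. Set on the vial, its lower edge first rests 73 mm above the vial's underside; fully home it is 62 mm above it.
- cap_top (a point): Centre of the top of the same wide cap, where it is pressed. Pushing it down takes 8 to 11 N at the most, then the force drops suddenly as it clicks over the bead, and it travels on (11 mm in all) to a hard stop; this point is then 79 mm above the vial's underside. A firm push on the stop is 10 to 15 N; see that it does not fade when the arm halts. It may be pressed while still held by its skirt, or on its top with shut fingers.
- free_hole (a point): Centre of the mouth of the free hole in the vial block, level with the block's top face, 32 mm above the bench. The hole is round, 46 mm across, plain-edged, 25 mm deep, flat floor (7 mm above the bench). Which of the block's three holes is free varies.
- block: Aluminium vial block, fixed to the bench: 90 mm (its x) by 205 mm (its y) by 32 mm tall, three holes in a row along its y axis, 66 mm apart, the middle one at its centre. Origin: centre of its underside. The vials in the holes beside the free one leave a 26 mm gap along the row, so there is more room for fingers on the two sides across the row (its +x and -x).
- vial_a: A vial of the same kind that is already capped, in another hole of the block: leave it. Origin: centre of its underside; top of its cap 79 mm above it.
- vial_b: The second vial already capped, in the remaining hole of the block: leave it. Origin: centre of its underside; top of its cap 79 mm above it.
- small_vial: Bystander: small open amber vial, 26 mm across, 49 mm tall, upright on the bench. Origin: centre of its underside.
- small_cap: Bystander: small white snap cap that belongs to the small vial, 29 mm across, 11 mm tall, skirt down. Origin: centre of its underside.
- filter: Bystander: white disc-shaped vent filter lying flat, 62 mm across, with a spout on top, 32 mm tall. Origin: centre of its underside.
- bottle: Bystander: empty glass media bottle with screw cap, 86 mm across, 190 mm tall. Origin: centre of its underside.
- petri: Bystander: clear round dish with lid, 90 mm across, 15 mm tall. Origin: centre of its underside.
- spatula: Bystander: thin steel laboratory spatula, 170 mm long, 12 mm wide at its blades, 5 mm thick, lying flat along its x axis. Origin: its middle, on the bench.
There are look-alikes about, which are no part of the job. Of the things shaped like the block, the aluminium one is meant.

How it is judged:
By the outcome, as a careful person would: the job done as asked, in the order asked, and still so for the second after the job is handed in, while the arm keeps its last pose, push and grip.
It also fails if it takes over 72 s, if anything falls off the work surface, if the arm or the gripper's body presses on something with over 40 N, if the wrist force passes 120 N, or if a joint passes its speed limit or range.

ROBOT

A 6-joint arm with a two-finger parallel gripper is mounted at the origin on the work surface. World frame = base frame: x ahead of the robot, y to its left, z up, the work surface at z = 0. Lengths are in m, angles in rad, forces in N, time in s.
With the tool pointing down it reaches from about 0.3 to 1 m from the base axis. Payload 5.1 kg.
Tool frame: the origin (TCP) lies midway between the tips of the shut fingers; the grasp point (between the pads) lies 19 mm behind it (ctrl.hold_point_z is the z of the grasp point in the tool frame, in m); z points along the fingers, y is the direction in which the jaws open and shut (so a half turn about z gives the same grasp; the last joint's range is limited). The gripper opens to 95 mm and grips with 3 to 60 N. Pads are 20 mm wide; open, the fingers measure 119 mm over their backs; the gripper's body (75 mm by 180 mm) begins 59 mm behind the grasp point.
Start: joints at [-1.391, 0.124, 1.65, -0, 1.367, -0.083], TCP at [0.169, -0.628, 0.215] pointing down, gripper open.
Joint ranges: [-2.61, 2.61], [-1.02, 2.33], [0.03, 2.71], [-1.35, 4.49], [0.32, 2.68], [-2.91, 2.91]. Speed limits (rad/s): [2.57, 2.57, 3.14, 3.14, 3.14, 3.14].

INTERFACE

Orientations are given as a unit quaternion [w, x, y, z].
In Python, from workcell import telemetry, viewer, workorder, ctrl gives the robot as it stands.
- The arm moves only by the shell command python3 -m jog 'ROWS'. ROWS is text: rows parted by semicolons, each of 5 numbers parted by spaces: the shift along the world's x, y, z in mm, then the turn about the world's z in rad, then the opening, from 0 (shut) to 1 (fully open). In form: x y z spin jaw; .... A call has 1 to 10 rows; each row shifts and turns the commanded pose from where the row before left it; what a row does not reach is not made up. A row lasts 1/8 s, in which the tool goes at most 62.5 mm and 10.7 degrees, less where a joint would pass 70% of its speed; a pose out of reach is approached as far as the arm can. A call is refused whole if a number of a shift passes 62.5 or a number of a turn 0.188, either way. A call with a gripper value outside its range is refused whole. The fingers move at their own pace and stop on an object; the grip force is fixed at half the most. Time passes only in rows, so rows that do not move let the fingers close. It gives the time, the measured TCP pose, the force and the opening at its end, in the units of the state.
- telemetry.read_state(): the state, without advancing time (a new reading comes with each control period).
- viewer.get_image(name): name is "scene" or "top" or "wrist"; returns a dict with "frame" (384x512x3 uint8, red, green, blue), "mtx" (3x3 intrinsics, pixels), "rvec" (rotation vector, rad) and "tvec" (3), from world to camera coordinates, as OpenCV has them. Camera axes: x right, y down, z forward; pixel columns grow to the right and rows downward; lengths in m; the calibration is good to about 2 mm. A picture is of the moment at which its call begins. There is no depth.
- workorder.job_done(): hands the job in, once; it reports no verdict.
Trained networks look in the newest picture that a camera, given by its name, has taken for a name from the list of things; names that differ only in an ending like _2 or _b are one class to them, and where a whole thing is asked for, a point or a joint stands for the part that bears it (a point fixed in the world has none). Each returns a list of dicts, best first, with "conf" (0 to 1); they miss things now and then, are a little off and sometimes report something else, mostly with a low value. They report only what shows in the picture. A call takes as long as a camera call. They do not tell look-alikes from the thing itself.
- viewer.find_in(camera, name): "bbox" ([left, top, width, height] in pixels, round what is visible of it).
The state is a dict: "time": time; "joints": joint angles; "qd": joint speeds; "joint_efforts": joint torques, N m; "ee_pos": TCP position; "ee_rot": TCP orientation; "contact_force": force on the tool from outside, world axes, zero at the start; "wrist_torque": the same for the moment, N m; "finger_gap": finger opening in m.
Only numpy, scipy, OpenCV 4.12 (cv2) and the standard library are available. Lean on these libraries where they do the work, as an engineer would, in place of code of your own. Each camera call takes 0.05 s, during which the arm holds its last target. There are 200 camera calls.

## Working session

There is one attempt and no reset: what is moved stays moved. The work goes in short steps, Python scripts to look and compute and a shell command to move; the robot and the scene stay as the last step left them, time stands still between calls to the robot, and variables do not carry over. Pictures are saved under pics/ and viewed, about 8 in all and at most 12, crops included, and the job is handed in when it is done.

```bash
mkdir -p pics; cat > h.py <<'E'
import numpy as np, cv2
from workcell import telemetry, viewer, workorder, ctrl
def shot(cam,fn=None):
    d=viewer.get_image(cam)
    if fn: cv2.imwrite('pics/'+fn,cv2.cvtColor(d['frame'],cv2.COLOR_RGB2BGR))
    return d
def ray(d,u,v):
    R=cv2.Rodrigues(np.array(d['rvec'],float))[0]; t=np.array(d['tvec'],float).ravel()
    return -R.T@t, R.T@np.linalg.solve(np.array(d['mtx'],float),[u,v,1.])
def at_z(d,u,v,z):
    o,r=ray(d,u,v); return o+r*(z-o[2])/r[2]
def proj(d,p):
    return cv2.projectPoints(np.array(p,float).reshape(-1,1,3),np.array(d['rvec'],float),np.array(d['tvec'],float),np.array(d['mtx'],float),None)[0].reshape(-1,2)
E
python3 - <<'E'
from h import *
a=shot('top');b=shot('scene')
cv2.imwrite('pics/a.png',cv2.cvtColor(cv2.resize(a['frame'],(800,600)),cv2.COLOR_RGB2BGR))
cv2.imwrite('pics/b.png',cv2.cvtColor(cv2.resize(b['frame'],(800,600)),cv2.COLOR_RGB2BGR))
for c in('top','scene'):
  d=a if c=='top' else b
  print(c,ray(d,256,192)[0].round(3))
  for n in('vial_mid','cap_mid','free_hole','block','vial_a','small_vial','small_cap','bottle','petri','filter'):
    for f in viewer.find_in(c,n)[:5]:
      l,t,w,h=f['bbox'];print(c,n,round(f['conf'],2),np.round(f['bbox']),at_z(d,l+w/2,t+h/2,.03).round(3)[:2])
print(ctrl.hold_point_z, telemetry.read_state())
E
```

```text
top [0.349 0.094 1.253]
top vial_mid 0.8 [352. 222.  22.  13.] [ 0.435 -0.204]
top cap_mid 0.64 [334. 160.  17.  17.] [ 0.609 -0.156]
top cap_mid 0.23 [122. 148.  39.  40.] [0.622 0.426]
top free_hole 0.46 [224. 178.  14.   9.] [0.572 0.168]
top free_hole 0.4 [309. 100.  12.  49.] [ 0.741 -0.081]
top block 0.78 [ 51. 216.  77.  65.] [0.392 0.565]
top block 0.77 [216. 145.  77.  56.] [0.6   0.101]
top block 0.61 [174. 244.  79.  57.] [0.322 0.219]
top vial_a 0.81 [267. 154.  14.  23.] [0.621 0.041]
top vial_a 0.74 [349. 219.  20.  15.] [ 0.44  -0.193]
top vial_a 0.54 [245. 162.  18.  19.] [0.604 0.1  ]
top small_vial 0.3 [400. 226.   8.   4.] [ 0.433 -0.32 ]
top small_cap 0.43 [401. 226.   6.   4.] [ 0.432 -0.318]
top bottle 0.61 [122. 145.  40.  42.] [0.626 0.425]
top petri 0.61 [403. 141.  33.  31.] [ 0.64  -0.379]
top petri 0.34 [267. 156.  16.  17.] [0.622 0.041]
top filter 0.66 [396. 187.  21.  23.] [ 0.517 -0.332]
scene [1.398 0.469 1.188]
scene vial_mid 0.72 [194. 144.  14.  17.] [ 0.436 -0.201]
scene cap_mid 0.62 [180. 187.  15.  13.] [ 0.625 -0.143]
scene free_hole 0.59 [275.
[... 814 characters left out ...]
': 1.1, 'joints': array([-1.39062052e+00,  1.23813305e-01,  1.65032140e+00, -9.34126027e-06,
        1.36747551e+00, -8.25939481e-02]), 'qd': array([ 6.13402584e-04,  1.50917288e-03,  7.87174313e-05, -1.38431161e-03,
        2.34370645e-04, -5.48340232e-04]), 'joint_efforts': array([-9.41976396e-04, -4.17597485e+01, -3.60232508e+01,  7.73414550e-02,
        4.29237890e-02,  1.41220827e-06]), 'ee_pos': array([ 0.16881202, -0.62768082,  0.21463492]), 'ee_rot': array([-8.55234540e-06,  9.91381292e-01,  1.31008145e-01, -4.99747209e-06]), 'contact_force': array([-0.13339422, -0.07480179,  0.00185724]), 'wrist_torque': array([0.00961344, 0.01719811, 0.00532523]), 'finger_gap': 0.09494081631414128}
```

View pics/a.png

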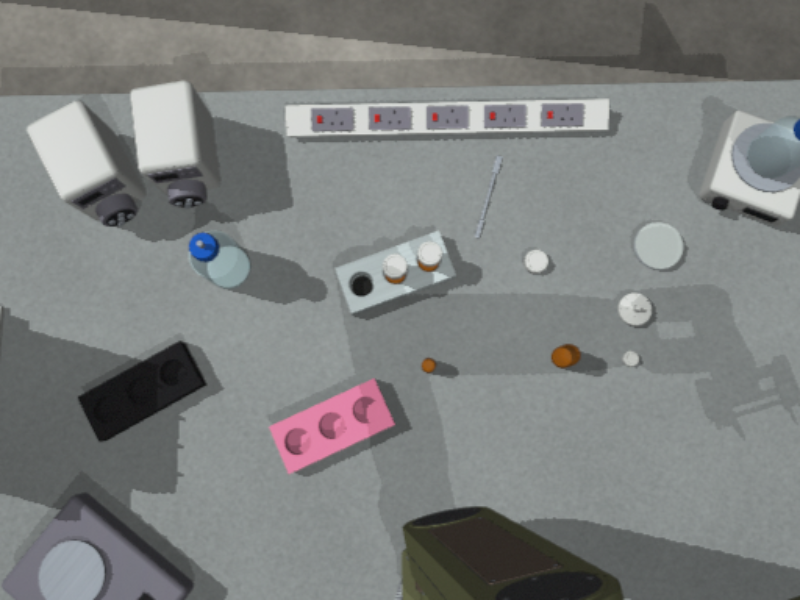

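View pics/b.png

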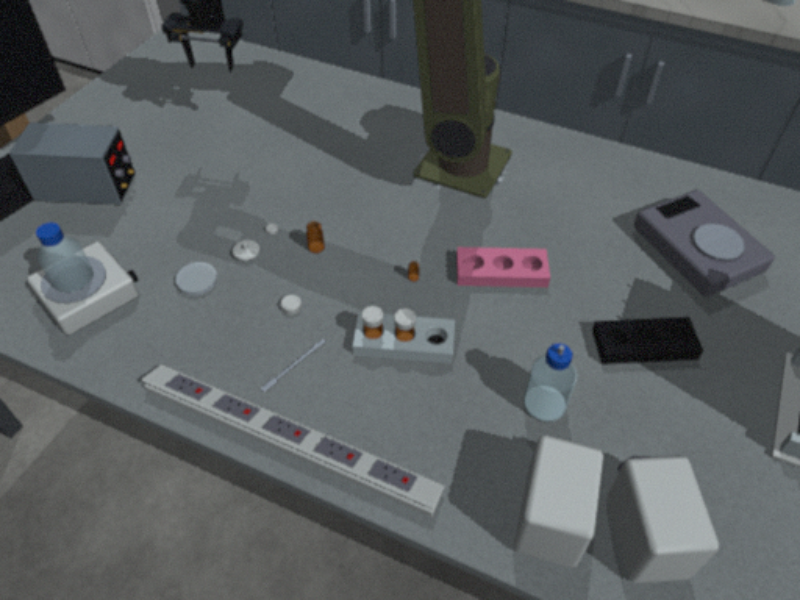

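The top view (800x600) shows these candidates:
- **Wide vial:** the amber vial at (565,356), not the small one at (428,366).
- **Wide cap:** the white cap at (537,261), not the small one at (631,358) or the filter at (635,309).
- **Block:** the aluminium one at (395,272) with two capped vials and the free hole at (361,284). The pink and black blocks are look-alikes.

I'm moving above the vial and turning the jaws across the row.

```bash
python3 -m jog '26.6 42.5 3 0.165 1;26.6 42.5 3 0.165 1;26.6 42.5 3 0.165 1;26.6 42.5 3 0.165 1;26.6 42.5 3 0.165 1;26.6 42.5 3 0.165 1;26.6 42.5 3 0.165 1;26.6 42.5 3 0.165 1;26.6 42.5 3 0.165 1;26.6 42.5 3 0.165 1'
python3 - <<'E'
from h import *
d=shot('wrist','w1.png');print(ray(d,256,192)); s=telemetry.read_state(); print(s['ee_pos'],s['joints'])
t=shot('top')
cv2.imwrite('pics/crop.png',cv2.cvtColor(cv2.resize(t['frame'][130:250,200:420],None,fx=3.6,fy=3.6,interpolation=2),cv2.COLOR_RGB2BGR))
viewer.get_image('wrist')
for n in('vial_mid','cap_mid'):
    for f in viewer.find_in('wrist',n): print(n,f)
E
```

```text
time: 2.35
ee_pos: [0.4355, -0.2012, 0.2451]
ee_rot: [0.0, 0.574, 0.819, 0.0]
contact_force: [-0.0, 0.4, -0.5]
finger_gap: 0.0952
(array([ 0.4092328 , -0.12733974,  0.41612914]), array([ 0.09057537, -0.25613493, -0.96239847]))
[ 0.43784236 -0.19709522  0.24556092] [-0.5374842  -0.28251948  1.9806942   0.00434977  1.44209739 -0.89338228]
vial_mid {'bbox': [237.6, 152.3, 34.2, 35.3], 'conf': 0.68}
cap_mid {'bbox': [363.6, 168.3, 33.6, 32.4], 'conf': 0.97}
```

View pics/w1.png

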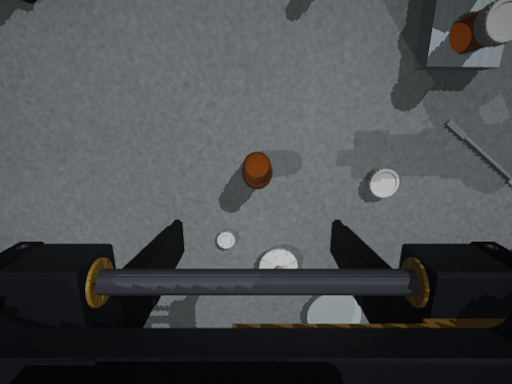

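View pics/crop.png

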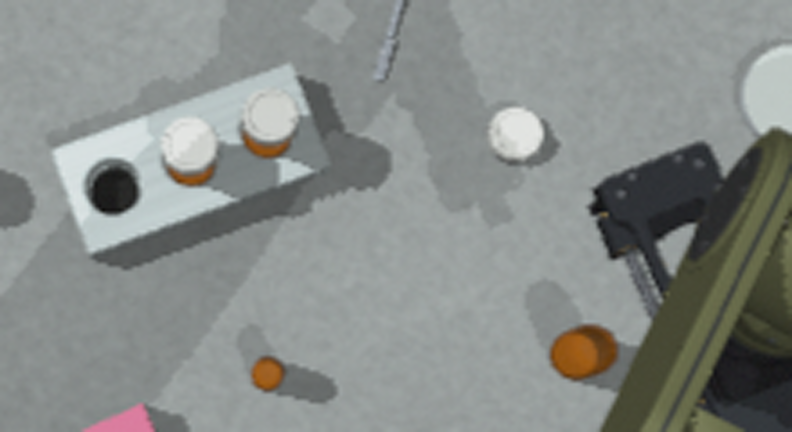

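```bash
python3 - <<'E'
from h import *
d=shot('wrist');t=shot('top')
f=[x for x in viewer.find_in('top','vial_mid')]; print(f[:2])
p=np.array([.436,-.202])
print('nadir',proj(d,[.409,-.127,0]))
for nm,c in(('w',d),('t',t)):
  for z in(0,.053,.076): print(nm,z,proj(c,[*p,z]))
im=d['frame'][130:220,200:420]
top=t['frame'][205:250,335:385]
a=cv2.resize(im,None,fx=3.6,fy=3.6,interpolation=2);b=cv2.resize(top,(360,324),interpolation=2)[:, :]
canvas=np.zeros((600,800,3),np.uint8);canvas[:a.shape[0]//1,:a.shape[1]]=a[:600,:800]
canvas=np.zeros((600,800,3),np.uint8);a=cv2.resize(im,(660,270),interpolation=2);canvas[:270,:660]=a;canvas[276:600,:360]=b
cv2.imwrite('pics/c2.png',cv2.cvtColor(canvas,cv2.COLOR_RGB2BGR))
# block corners from top crop pixels (scale 3.6, offset 200,130)
for q in((52,152),(290,66),(330,165),(92,253),(112,187)):
  print(q,at_z(t,200+q[0]/3.6,130+q[1]/3.6,.032).round(4))
for q in((516,134),):print('cap',at_z(t,200+q[0]/3.6,130+q[1]/3.6,.0085).round(4))
print('cap w',at_z(d,363.6+16.8,168.3+16.2,.0085))
print('vial w',at_z(d,237.6+17.1,152.3+17.6,.038), telemetry.read_state()['ee_pos'])
E
```

```text
[{'bbox': [352.5, 223.1, 21.1, 10.3], 'conf': 0.64}]
nadir [[257.32389791 109.83133133]]
w 0 [[257.48468491 166.3289858 ]]
w 0.053 [[257.56679479 173.92880557]]
w 0.076 [[257.60990798 177.91922055]]
t 0 [[359.97428507 228.52693024]]
t 0.053 [[364.41818893 227.10933579]]
t 0.076 [[366.46968557 226.45491339]]
(52, 152) [0.6034 0.2143 0.032 ]
(290, 66) [0.6704 0.0222 0.032 ]
(330, 165) [ 0.5884 -0.0074  0.032 ]
(92, 253) [0.5213 0.1829 0.032 ]
(112, 187) [0.574  0.1666 0.032 ]
cap [ 0.6158 -0.1617  0.0085]
cap w [ 0.61409776 -0.16549866  0.0085    ]
vial w [ 0.43164762 -0.20112714  0.038     ] [ 0.4342668  -0.20363545  0.24449897]
```

View pics/c2.png

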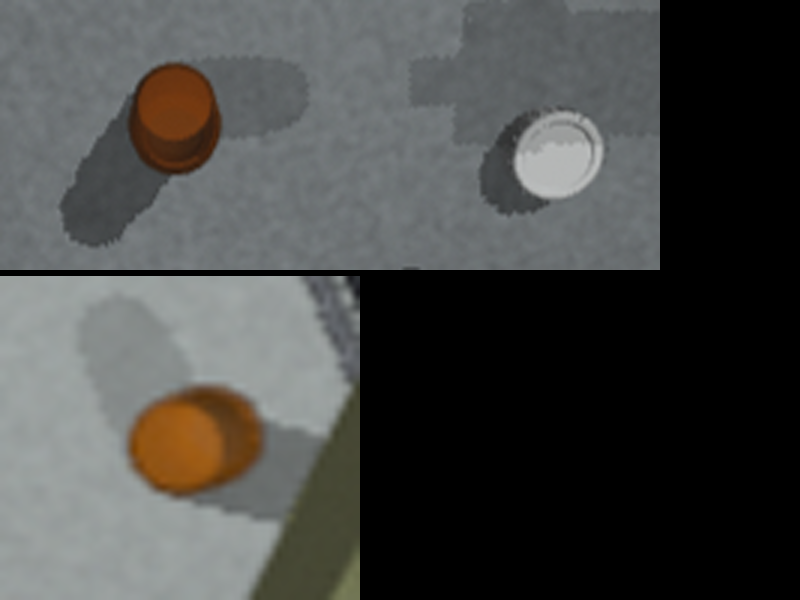

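The crop confirms an upright, open wide vial: its base disc is nearer the nadir and its rim leans away. The white ribbed disc beside it is the wide cap. Vial ≈ (0.4345, -0.2005), hole ≈ (0.574, 0.166) and row angle 19.3°, which matches the block sizes. Descending to grasp.

```bash
python3 -m jog '-0.3 2 -45 0 1;0 0 -45 0 1;0 0 -45 0 1;0 0 -40 0 1;0 0 -25 0 1;0 0 -16.5 0 1;0 0 0 0 1;0 0 0 0 0.3;0 0 0 0 0.3;0 0 0 0 0.3'
python3 -m jog '0 0 0 0 0.3;0 0 0 0 0.3;0 0 0 0 0.3'
```

```text
time: 4.0
ee_pos: [0.4352, -0.201, 0.0291]
ee_rot: [0.001, 0.576, 0.817, 0.0]
contact_force: [-0.8, 0.5, 0.2]
finger_gap: 0.0705
time: 4.38
ee_pos: [0.4346, -0.2007, 0.0282]
ee_rot: [0.0, 0.576, 0.817, 0.0]
contact_force: [0.6, -0.2, -0.1]
finger_gap: 0.0409
```

```bash
python3 -m jog '0 0 0 0 0.2;0 0 10 0 0.2;0 0 50 0 0.2;0 0 50 0 0.2;15 40 0 0 0.2;15 40 0 0 0.2;15 40 0 0 0.2;15 40 0 0 0.2;15 40 0 0 0.2;15 40 0 0 0.2'
python3 -m jog '15 40 0 0 0.2;15 40 0 0 0.2;15 36 0 0 0.2;4.5 10.5 0 0 0.2;0 0 0 0 0.2;0 0 0 0 0.2'
python3 - <<'E'
from h import *
w=shot('wrist');t=shot('top');s=shot('scene')
print(telemetry.read_state()['ee_pos'])
def crop(d,p,n,r=40):
  u,v=proj(d,[p])[0].astype(int); x0,y0=u-r,v-r
  im=d['frame'][max(0,y0):y0+2*r,max(0,x0):x0+2*r]; print(n,max(0,x0),max(0,y0),im.shape)
  return cv2.resize(im,(400 if im.shape[1]>60 else 400,int(400*im.shape[0]/im.shape[1])),interpolation=2)
a=crop(w,[.574,.166,.03],'w',80);b=crop(s,[.574,.166,.07],'s',30)
h=min(len(a),len(b));c=np.hstack([a[:h],b[:h]])
cv2.imwrite('pics/c3.png',cv2.cvtColor(c,cv2.COLOR_RGB2BGR))
for z in (.11,.032): print(proj(w,[.574,.166,z]),proj(s,[.574,.166,z]))
E
```

```text
time: 5.62
ee_pos: [0.5249, 0.0407, 0.1388]
ee_rot: [0.0, 0.576, 0.817, 0.0]
contact_force: [0.0, -0.9, -1.3]
finger_gap: 0.0396
time: 6.38
ee_pos: [0.5736, 0.1647, 0.1381]
ee_rot: [-0.0, 0.577, 0.817, -0.0]
contact_force: [-0.1, -0.7, -0.8]
finger_gap: 0.0395
[0.57377977 0.16476617 0.13819945]
w 177 110 (160, 160, 3)
s 248 176 (60, 60, 3)
[[257.07992841 219.42614949]] [[279.05830809 198.34886426]]
[[257.05568112 191.19834533]] [[278.04458681 213.52326899]]
```

View pics/c3.png

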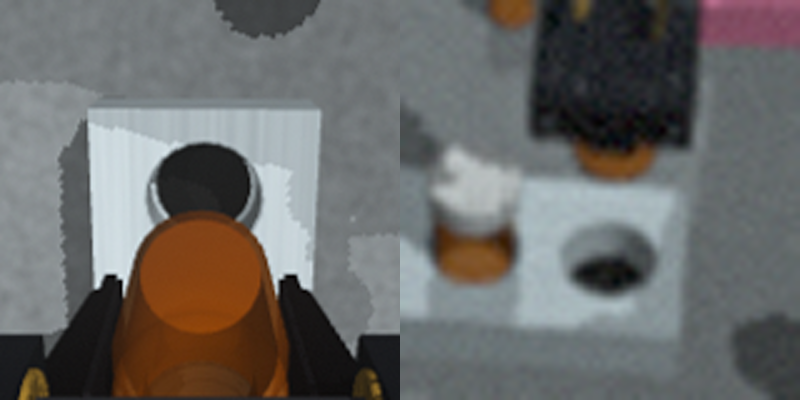

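The wrist crop shows the hole at about (258.8, 189) and the vial base at about (257, 220.4), so the hole sits 1–2 mm further toward +y than the vial. I'll correct that, descend to just above the block and recheck.

```bash
python3 -m jog '1 2.5 -30 0 0.2;0 0 -30 0 0.2;0 0 -12 0 0.2;0 0 0 0 0.2;0 0 0 0 0.2'
python3 - <<'E'
from h import *
w=shot('wrist')
print(telemetry.read_state()['ee_pos'])
im=w['frame'][120:240,177:337]
cv2.imwrite('pics/c4.png',cv2.cvtColor(cv2.resize(im,None,fx=5,fy=5,interpolation=2),cv2.COLOR_RGB2BGR))
p=telemetry.read_state()['ee_pos']
for z in (p[2]-.026,.032): print(z,proj(w,[p[0],p[1],z])-[177,120])
E
```

```text
time: 7.15
ee_pos: [0.5761, 0.1684, 0.0677]
ee_rot: [0.001, 0.577, 0.817, 0.001]
contact_force: [-0.2, -0.3, -1.6]
finger_gap: 0.0394
[0.57620658 0.16843891 0.06786705]
0.041867053088231396 [[ 79.12427636 101.88441355]]
0.032 [[79.12291299 97.11450246]]
```

View pics/c4.png

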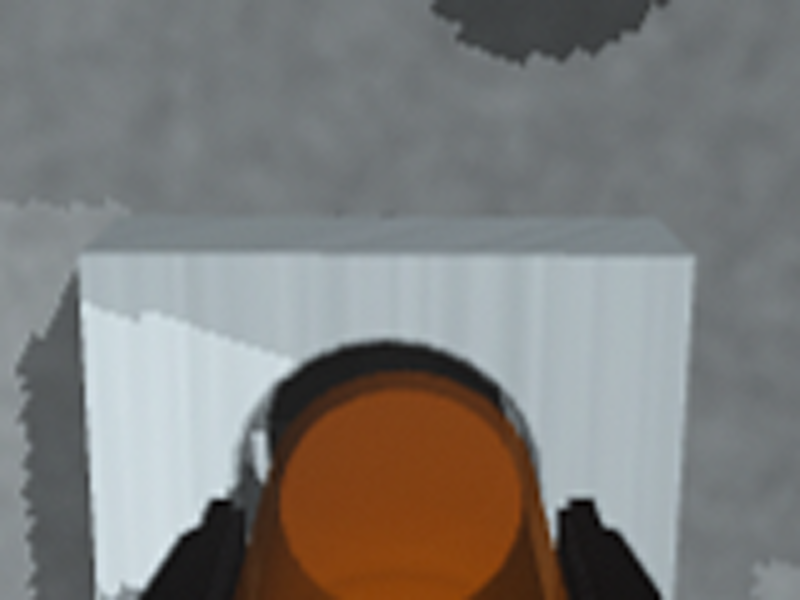

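The hole centre is at column 388 and the vial at 402, so the vial is about 2 mm too far right and 0.7 mm too far up the image. Correcting that and lowering.

```bash
python3 -m jog '-1.6 -1.3 0 0 0.2;0 0 0 0 0.2;0 0 -8 0 0.2;0 0 -5 0 0.2;0 0 0 0 0.2'
python3 -m jog '0 0 -6 0 0.2;0 0 -6 0 0.2;0 0 -4 0 0.2;0 0 0 0 0.2'
```

```text
time: 7.82
ee_pos: [0.5726, 0.1669, 0.052]
ee_rot: [-0.001, 0.576, 0.817, -0.001]
contact_force: [-0.5, 0.1, -1.3]
finger_gap: 0.0397
time: 8.32
ee_pos: [0.573, 0.1669, 0.0365]
ee_rot: [-0.0, 0.576, 0.817, -0.0]
contact_force: [0.1, 0.0, -0.6]
finger_gap: 0.0396
```

```bash
python3 -m jog '0 0 -1 0 0.2;0 0 0 0 0.2;0 0 0 0 0.7;0 0 0 0 0.7;0 0 0 0 0.7;0 0 0 0 0.7;0 0 30 0 0.7;0 0 60 0 1;0 0 60 0 1;0 0 0 0 1'
python3 - <<'E'
from h import *
w=shot('wrist','c5.png')
print(telemetry.read_state()['ee_pos'])
for z in (.007,.032,.083): print(z,proj(w,[.574,.167,z]))
for n in('vial_mid','vial_a','cap_mid'):print(n,viewer.find_in('wrist',n))
E
```

```text
time: 9.57
ee_pos: [0.5773, 0.1678, 0.1938]
ee_rot: [0.004, 0.576, 0.817, 0.005]
contact_force: [0.5, -1.0, 0.2]
finger_gap: 0.0908
[0.57531083 0.16741215 0.18995002]
0.007 [[251.83222169 174.55685311]]
0.032 [[251.75200554 179.05451091]]
0.083 [[251.54748269 190.52195   ]]
vial_mid [{'bbox': [233.7, 161.6, 38.0, 39.8], 'conf': 0.74}]
vial_a [{'bbox': [231.8, 213.9, 43.6, 52.5], 'conf': 0.67}, {'bbox': [229.7, 264.7, 41.1, 52.4], 'conf': 0.66}, {'bbox': [213.9, 144.8, 76.9, 157.9], 'conf': 0.21}]
cap_mid [{'bbox': [235.3, 263.3, 37.8, 55.0], 'conf': 0.4}]
```

View pics/c5.png

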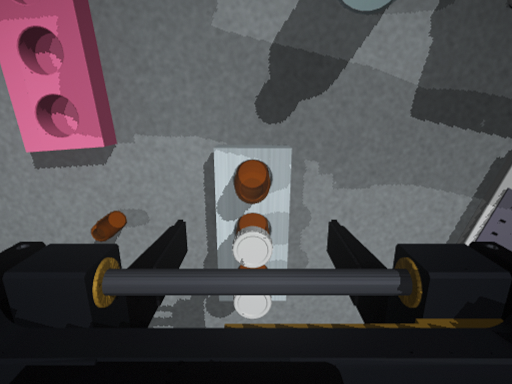

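The vial stands upright in the free hole at (252,182), with the two capped vials below it in the image. Moving on to the cap.

```bash
python3 -m jog '4.6 -36.7 0 0 1;4.6 -36.7 0 0 1;4.6 -36.7 0 0 1;4.6 -36.7 0 0 1;4.6 -36.7 0 0 1;4.6 -36.7 0 0 1;4.6 -36.7 0 0 1;4.6 -36.7 0 0 1;4.6 -36.7 0 0 1;0 0 -30 0 1'
python3 -m jog '0 0 0 0 1;0 0 0 0 1;0 0 0 0 1;0 0 0 0 1'
python3 - <<'E'
from h import *
w=shot('wrist','c6.png');p=telemetry.read_state()['ee_pos']
print(p)
for f in viewer.find_in('wrist','cap_mid'):
  l,t,a,b=f['bbox'];print(f,at_z(w,l+a/2,t+b/2,.0085))
g=w['frame'].astype(int).min(2); m=(g>150).astype(np.uint8)
f=viewer.find_in('wrist','cap_mid')[0]['bbox'];l,t,a,b=[int(x) for x in f]
s=np.zeros_like(m);s[t-8:t+b+8,l-8:l+a+8]=m[t-8:t+b+8,l-8:l+a+8]
n,_,st,c=cv2.connectedComponentsWithStats(s);i=1+st[1:,4].argmax();print(st[i],c[i],at_z(w,*c[i],.0135))
print(proj(w,[*p[:2],.0085]))
E
```

```text
time: 11.02
ee_pos: [0.6157, -0.1661, 0.1562]
ee_rot: [0.001, 0.578, 0.816, 0.0]
contact_force: [-0.0, 1.0, 0.3]
finger_gap: 0.0951
time: 11.52
ee_pos: [0.6154, -0.163, 0.1573]
ee_rot: [0.001, 0.576, 0.817, 0.0]
contact_force: [-0.0, 0.0, 0.3]
finger_gap: 0.0951
[ 0.61529061 -0.16307231  0.15714361]
{'bbox': [236.7, 159.2, 39.4, 42.8], 'conf': 0.82} [ 0.61511158 -0.16136873  0.0085    ]
{'bbox': [282.1, 0.0, 103.7, 33.0], 'conf': 0.71} [0.63126166 0.02103507 0.0085    ]
[ 239  161   37   37 1066] [256.94934334 179.47373358] [ 0.61485287 -0.15880152  0.0135    ]
[[256.04802821 182.01164138]]
```

```bash
python3 -m jog '-0.3 1.7 -50 0 1;0 0 -50 0 1;0 0 -30 0 1;0 0 -16 0 1;0 0 0 0 1;0 0 -5 0 1;0 0 -2.5 0 1;0 0 0 0 1'
python3 -m jog '0 0 0 0 0.3;0 0 0 0 0.3;0 0 0 0 0.3;0 0 0 0 0.3;0 0 0 0 0.2;0 0 0 0 0.2'
```

```text
time: 12.68
ee_pos: [0.6149, -0.1617, 0.0033]
ee_rot: [0.0, 0.576, 0.817, 0.0]
contact_force: [0.1, -0.6, -0.5]
finger_gap: 0.095
time: 13.42
ee_pos: [0.6145, -0.1616, 0.0027]
ee_rot: [-0.0, 0.576, 0.817, -0.0]
contact_force: [-0.7, 0.5, 0.7]
finger_gap: 0.0427
```

```bash
python3 -m jog '0 0 20 0 0.2;0 0 60 0 0.2;0 0 60 0 0.2;-5 40 0 0 0.2;-5 40 0 0 0.2;-5 40 0 0 0.2;-5 40 0 0 0.2;-5 40 0 0 0.2;-5 40 0 0 0.2;-5 40 0 0 0.2'
python3 -m jog '-5 40 0 0 0.2;-1 9 0 0 0.2;0 0 0 0 0.2;0 0 0 0 0.2;0 0 0 0 0.2'
python3 - <<'E'
from h import *
w=shot('wrist');p=telemetry.read_state()['ee_pos'];print(p)
im=w['frame'][120:270,157:357]
cv2.imwrite('pics/c7.png',cv2.cvtColor(cv2.resize(im,None,fx=4,fy=4,interpolation=2),cv2.COLOR_RGB2BGR))
o=np.array([157,120])
for q in([*p[:2],p[2]-.003],[*p[:2],p[2]+.014],[*p[:2],.083],[*p[:2],.06],[*p[:2],.032]):print(np.round(q,3),4*(proj(w,q)-o))
E
```

```text
time: 14.68
ee_pos: [0.5796, 0.1198, 0.1445]
ee_rot: [0.001, 0.576, 0.817, 0.001]
contact_force: [-0.1, 0.2, -0.0]
finger_gap: 0.0424
time: 15.3
ee_pos: [0.5738, 0.1663, 0.1427]
ee_rot: [0.0, 0.577, 0.817, -0.0]
contact_force: [-1.0, 0.1, -0.2]
finger_gap: 0.0424
[0.57373424 0.16643244 0.14269471]
[0.574 0.166 0.14 ] [[395.74098343 458.35306758]]
[0.574 0.166 0.157] [[395.41161965 505.11961701]]
[0.574 0.166 0.083] [[396.51963453 347.79195747]]
[0.574 0.166 0.06 ] [[396.74435495 315.8837788 ]]
[0.574 0.166 0.032] [[396.97205381 283.55268954]]
```

View pics/c7.png

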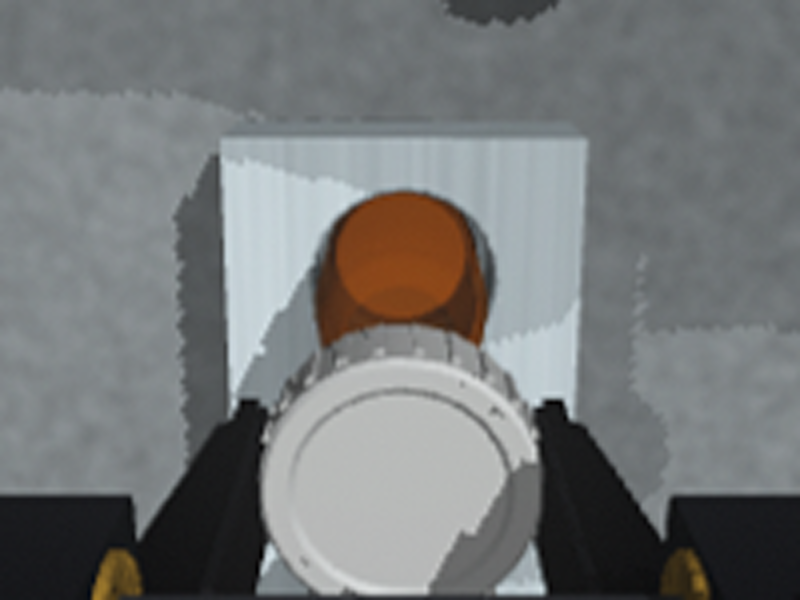

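```bash
python3 - <<'E'
from h import *
w=shot('wrist');p=telemetry.read_state()['ee_pos'];print(p)
o=np.array([157,120]);R=np.array([.943,.333]);U=np.array([-.333,.943])
th=np.linspace(0,2*np.pi,181)
def ext(r,z,dr=0,du=0):
  P=np.array([[*(p[:2]+R*(dr+r*np.cos(a))/1e3+U*(du+r*np.sin(a))/1e3),z] for a in th])
  q=4*(proj(w,P)-o);return np.r_[q.min(0),q.max(0)].round(0)
for du in(0,1,2,3):print('cap L T R B',du,ext(22,p[2]+.0143,1,du),'skirt',ext(22,p[2]-.0027,1,du))
for du in(-1,0,1,2):print('vial floor r17',du,ext(17,.008,1,du),'heel20',ext(20,.010,1,du),'body top r20',ext(20,.060,1,du))
for du in(-1,0,1,2):print('hole',du,ext(23,.032,1,du))
E
```

```text
[0.57369943 0.16655646 0.14263085]
cap L T R B 0 [256. 368. 549. 635.] skirt [268. 332. 536. 579.]
cap L T R B 1 [255. 361. 549. 629.] skirt [268. 326. 536. 573.]
cap L T R B 2 [255. 355. 549. 623.] skirt [268. 320. 536. 568.]
cap L T R B 3 [255. 348. 549. 618.] skirt [267. 314. 536. 563.]
vial floor r17 -1 [339. 203. 463. 323.] heel20 [328. 194. 474. 335.] body top r20 [315. 236. 487. 401.]
vial floor r17 0 [339. 199. 463. 319.] heel20 [328. 190. 474. 332.] body top r20 [315. 232. 488. 397.]
vial floor r17 1 [339. 196. 463. 316.] heel20 [328. 186. 474. 328.] body top r20 [315. 227. 488. 393.]
vial floor r17 2 [339. 192. 463. 312.] heel20 [328. 183. 474. 325.] body top r20 [315. 223. 488. 389.]
hole -1 [311. 199. 491. 372.]
hole 0 [311. 195. 491. 369.]
hole 1 [311. 191. 491. 365.]
hole 2 [311. 187. 491. 361.]
```

Cap and vial agree in the wrist view to about 0.5 mm: cap +1.1 mm and vial +0.9 mm from the TCP along the row, with matching columns at 402. Lowering to contact.

```bash
python3 -m jog '0.3 0 -30 0 0.2;0 0 -18 0 0.2;0 0 -6 0 0.2;0 0 0 0 0.2'
python3 -m jog '0 0 -2 0 0.2;0 0 -2 0 0.2;0 0 -2 0 0.2;0 0 0 0 0.2'
```

```text
time: 15.9
ee_pos: [0.5737, 0.1673, 0.0884]
ee_rot: [-0.0, 0.577, 0.817, -0.0]
contact_force: [-0.1, -0.2, 0.0]
finger_gap: 0.0422
time: 16.4
ee_pos: [0.5738, 0.1674, 0.0827]
ee_rot: [0.0, 0.576, 0.817, -0.0]
contact_force: [-0.2, -0.6, 0.1]
finger_gap: 0.0421
```

```bash
python3 -m jog '0 0 -1.5 0 0.2;0 0 0 0 0.2'; python3 -m jog '0 0 -1.5 0 0.2;0 0 0 0 0.2';python3 -m jog '0 0 -1.5 0 0.2;0 0 0 0 0.2'
```

```text
time: 16.65
ee_pos: [0.5742, 0.1674, 0.0818]
ee_rot: [0.0, 0.576, 0.817, 0.0]
contact_force: [-0.8, -0.6, 4.4]
finger_gap: 0.0425
time: 16.9
ee_pos: [0.5746, 0.1675, 0.0807]
ee_rot: [0.001, 0.576, 0.817, 0.001]
contact_force: [-1.0, -0.2, 5.2]
finger_gap: 0.0422
time: 17.15
ee_pos: [0.5738, 0.1675, 0.078]
ee_rot: [-0.0, 0.577, 0.817, 0.0]
contact_force: [0.9, -0.8, -0.9]
finger_gap: 0.0418
```

```bash
python3 -m jog '0 0 -1.5 0 0.2;0 0 0 0 0.2'; python3 -m jog '0 0 -1.5 0 0.2;0 0 0 0 0.2';python3 -m jog '0 0 -1.5 0 0.2;0 0 0 0 0.2';python3 -m jog '0 0 -1.5 0 0.2;0 0 0 0 0.2'
```

```text
time: 17.4
ee_pos: [0.5731, 0.1674, 0.0756]
ee_rot: [-0.001, 0.576, 0.817, -0.001]
contact_force: [0.6, 0.1, -1.0]
finger_gap: 0.042
time: 17.65
ee_pos: [0.5735, 0.1674, 0.0747]
ee_rot: [-0.0, 0.576, 0.817, -0.0]
contact_force: [0.1, 0.9, -1.0]
finger_gap: 0.0423
time: 17.9
ee_pos: [0.5737, 0.1674, 0.0735]
ee_rot: [-0.0, 0.576, 0.817, -0.0]
contact_force: [0.1, -0.1, -0.4]
finger_gap: 0.0418
time: 18.15
ee_pos: [0.5741, 0.1674, 0.0724]
ee_rot: [0.0, 0.576, 0.817, 0.0]
contact_force: [0.2, -0.0, -0.3]
finger_gap: 0.0424
```

```bash
python3 -m jog '0 0 -1 0 0.2;0 0 0 0 0.2'; python3 -m jog '0 0 -1 0 0.2;0 0 0 0 0.2';python3 -m jog '0 0 -1 0 0.2;0 0 0 0 0.2'
```

```text
time: 18.4
ee_pos: [0.5746, 0.1673, 0.0721]
ee_rot: [0.001, 0.576, 0.817, 0.0]
contact_force: [0.3, -1.0, 2.9]
finger_gap: 0.042
time: 18.65
ee_pos: [0.5751, 0.1673, 0.0719]
ee_rot: [0.001, 0.576, 0.817, 0.001]
contact_force: [0.7, -1.8, 7.6]
finger_gap: 0.0424
time: 18.9
ee_pos: [0.5756, 0.1672, 0.0718]
ee_rot: [0.002, 0.576, 0.817, 0.001]
contact_force: [-1.0, -3.2, 10.3]
finger_gap: 0.0425
```

Hard stop at TCP z 0.0718 against the predicted 0.0717, so the cap is home. Adding a little push, holding, then checking.

```bash
python3 -m jog '0 0 -0.6 0 0.2;0 0 0 0 0.2;0 0 0 0 0.2;0 0 0 0 0.2;0 0 0 0 0.2;0 0 0 0 0.2;0 0 0 0 0.2;0 0 0 0 0.2'
python3 -m jog '0 0 0 0 0.2;0 0 0 0 0.2;0 0 0 0 0.2;0 0 0 0 0.2;0 0 0 0 0.2;0 0 0 0 0.2'
python3 - <<'E'
from h import *
w=shot('wrist');s=shot('scene')
a=cv2.resize(w['frame'][120:300,157:397],(400,300),interpolation=2);b=cv2.resize(s['frame'][165:240,220:320],(400,300),interpolation=2)
cv2.imwrite('pics/c8.png',cv2.cvtColor(np.hstack([a,b]),cv2.COLOR_RGB2BGR))
print(telemetry.read_state()['contact_force'])
E
```

```text
time: 19.9
ee_pos: [0.5758, 0.1672, 0.0718]
ee_rot: [0.002, 0.576, 0.817, 0.001]
contact_force: [-1.1, -3.3, 12.2]
finger_gap: 0.0419
time: 20.65
ee_pos: [0.5758, 0.1672, 0.0718]
ee_rot: [0.002, 0.576, 0.817, 0.001]
contact_force: [-1.8, -2.8, 11.9]
finger_gap: 0.0427
[-1.89171073 -2.67423828 12.62039445]
```

View pics/c8.png

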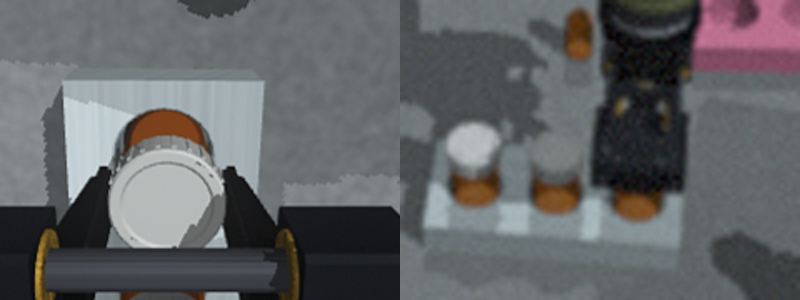

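The cap sits level on the vial in the hole, the neighbouring vials are untouched, and the push holds steady at about 12 N. Handing in.

```bash
python3 -c "
from h import *
print(workorder.job_done()); s=telemetry.read_state(); print(s['time'],s['ee_pos'],s['contact_force'])"
```

```text
the job is handed in; nothing more can be done
None
the job is handed in; nothing more can be done
```

I stood the wide amber vial in the free hole of the aluminium block and let go of it. Then I set the wide cap on its mouth and pressed it, held by its skirt, past the click to the hard stop. I left the gripper pushing down and handed the job in at about 21 s on the robot's clock.

**Click:** only inferred. Between 1.5 mm steps the force rose to about 5 N and then dropped to about 0. The 8–11 N peak itself was never read, because I only saw the force between steps.

**Fully home:** the tool stopped at z = 0.0718 m against a predicted 0.0717 m. Total travel from first contact was about 11 mm.

**Push:** it held at 12–12.6 N for about 1.8 s without fading. A sideways force of about 3 N was also there. The state could not be read again after handing in.

**Last pictures:** the cap sits level on the vial and the two other vials in the block are in place. I did not measure the other bench items again, but nothing other than the vial and the cap was gripped, and the force readings showed no unexpected contact.

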